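# Lower the furnace lid on its ratchet winch

### The job

Shut the crucible furnace: flick the pawl's thumb lever over to its free side, wind the crank up a little so that the pawl springs clear of the ratchet wheel, then ease the crank back, keeping hold of it until the lid's whole weight rests on the gasket. Do not let the lid drop or force it down; then let go of the crank, and leave the thumb lever on the free side and the other things on the bench where they are.

Things in the scene. Friction and masses are not known exactly. Their poses are not given: they have to be found in the camera images.
- furnace: Crucible furnace, fixed: grey steel case 240 (x) x 220 (y) x 190 mm high. Origin: centre of its underside on the bench; x points away from the robot at yaw 0, y to the side with the lid lift (side plate, ratchet wheel, pawl, crank, 165 to 340 mm out). All x, y below are its axes and turn with it. The crank shaft lies along y, 190 mm up, and drives the lid's rack bar.
- wheel_centre (a point): Centre of the ratchet wheel (76 mm across, 24 saw teeth 5 mm deep, 10 mm thick), on the shaft's axis.
- crank_centre (a point): Point on the shaft's axis, abreast of the middle of the crank handle: the handle's middle travels round it on an upright circle of 80 mm radius, in the furnace's x-z plane.
- handle: The crank's black handle, origin at its middle: a freely revolving round grip 24 mm thick, 84 mm long, lying along y, free on all sides; the crank arm is at its inner end. Winding up carries it over the top away from the robot (+x) and down; lowering brings it back over the top towards the robot. The hanging lid pulls it in the lowering direction with about 3 to 8 N.
- thumb_pad (a point): Middle of the steel pad (10 x 18 x 26 mm) on the upper end of the pawl's thumb lever, 80 mm above its stud (parallel to the shaft). It starts leaning 0.3 rad to +x (locking side); pushed to -x, towards the robot, it swings 0.6 rad (pad travel 47 mm) to a stop and stays there by friction (2 N at the pad).
- pawl_nose (a point): Nose of the pawl, on top of the wheel: 36 mm from wheel_centre while it holds a tooth, about 50 mm once clear. The pawl follows the thumb lever through a spring only: the teeth are undercut, so after the flick the loaded tooth still holds the nose until the wheel is wound up by 0.05 to 0.1 rad (4 to 8 mm at the handle); then it jumps clear and the load is on the crank.
- lever (a joint): Thumb lever, rad: 0 locking side, 0.6 free side.
- drum (a joint): Shaft with wheel and crank, rad, grows as the lid is wound up. At 0 the crank leans 0.9 rad from upright towards the robot (-x of the furnace), at 0.9 it stands upright. Starts between 1.1 and 2.1, held by the pawl; free to 2.6.
- lid (a joint): Height of the lid, m (0.022 x joint drum). Lid: steel, 156 mm across, 26 mm thick, 1.6 to 2.4 kg with arm and rack. It meets its gasket somewhere between +0.005 and -0.005: the fibre ring's thickness varies and is not measured, so the seat is found by feel: the pull on the crank fades to nothing as the gasket takes the weight.
- lid_under (a point): Centre of the lid's underside.
- crucible1_mid (a point): Centre of a loose white crucible, 42 mm diameter, 36 mm high, on the bench beside the crank handle.
- crucible2_mid (a point): Centre of a second such crucible, on the bench behind the lift.
- jar_mid (a point): Centre of an amber sample jar with black cap, 56 mm diameter, 75 mm high, on the bench to the right of the furnace.

How it is judged (in metres and radians):
On the way, in this order (a step that is already met when the one before it is completed fails the run):
1. the thumb lever has been flicked over to its free side (value of joint lever above 0.45 rad), for 0.1 s.
2. the pawl has sprung clear of the ratchet wheel, with the lid still up (distance between pawl_nose and wheel_centre above 0.042 m and value of joint lid above 0.012 m), for 0.1 s.
3. the gasket bears the lid's weight while the crank is still in hand (contact force between lid and anything else above 10 N and value of joint lid below 0.008 m and contact force between the fingers and handle above 0.5 N), for 0.1 s.
At the end, for the whole second after the job is handed in: The lid is down on the gasket and at rest, the gasket bearing its weight (contact of more than 10 N on the lid, joint lid below 0.008), the thumb lever on its free side (joint lever above 0.45), crank released (contact force between lid and anything else above 10 N and value of joint lid below 0.008 m and value of joint lever above 0.45 rad and velocity of joint lid above -0.003 m/s); the robot touches nothing.
It fails at once if the lid is let drop (comes down faster than 0.06 m/s) (velocity of joint lid below -0.06 m/s).
It fails at once if the lid is forced or struck: more than 45 N on it (contact force between lid and anything else above 45 N).
It fails at once if a crucible or the jar is shifted by more than 30 mm (distance of any of crucible1_mid, crucible2_mid, jar_mid from where it was at the start of the episode above 0.03 m).
It also fails if it takes over 69 s, if anything falls off the work surface, if the arm or the gripper's body presses on something with over 40 N, if the wrist force passes 120 N, or if a joint passes its speed limit or range.

### The arm

A 6-joint arm with a two-finger parallel gripper is mounted at the origin on the work surface. World frame = base frame: x ahead of the robot, y to its left, z up, the work surface at z = 0. Lengths are in mm, angles in rad, forces in N, time in s.
With the tool pointing down it reaches from about 350 to 850 mm from the base axis. Payload 8.1 kg.
Tool frame: the origin (TCP) lies at the very end of the fingers, on their centre line; the grasp point (between the pads) lies 19 mm behind it; z points along the fingers, x is the direction in which the jaws open and shut, and the axes are right-handed (so a half turn about z gives the same grasp; the last joint's range is limited). The gripper opens to 85 mm and grips with 20 to 120 N. Pads are 22 mm wide; open, the fingers measure 114 mm over their backs; the gripper's body (76 mm by 85 mm) begins 54 mm behind the grasp point. The pads swing forward as they close: fully open they stand 13 mm farther back than shut.
Start: joints at [1.178, 0.13, 1.488, -0, 1.523, -0.085], TCP at [181.756, 571.813, 231.292] pointing down, gripper open.
Joint ranges: [-2.96, 2.96], [-0.89, 2.26], [0.02, 2.5], [-1.34, 4.48], [0, 2.73], [-2.66, 2.66]. Speed limits (rad/s): [2.39, 2.39, 2.79, 3.14, 3.14, 3.14].

### API

Orientations are given as a 3x3 rotation matrix whose columns are the frame's x, y, z axes.
In Python, from workcell import arm gives the robot as it stands.
- The arm moves only by the tool move_arm, never from a script. Its arguments are lists of equal length, an entry for each row: "dp": the shift along the tool's x, y, z in m, a list of three; "dr": the turn, a rotation vector about the tool's x, y, z in rad, a list of three. In form: {"dp": [[dx, dy, dz], ...], "dr": [[wx, wy, wz], ...]}. A call has exactly 5 rows; each row is the pose to reach, as a shift and turn from the pose commanded when the call began, along the tool's axes at that moment; what a row does not reach only later rows make up. A row lasts 1/12 s, in which the tool goes at most 41.7 mm and 7.16 degrees, less where a joint would pass 70% of its speed; a pose out of reach is approached as far as the arm can. A call with a gripper value outside its range is refused whole. "fingers" is the finger opening in m, from 0 to 0.0854, set as the call begins (left out, the last holds). The fingers move at their own pace and stop on an object; the grip force is fixed at half the most. Time passes only in rows, so rows that repeat a pose let the fingers close, or fill a call up. It gives the time, the measured TCP pose, the force and the opening at its end, in the units of the state.
- arm.get_obs(): the state, without advancing time (a new reading comes with each control period).
- arm.capture(name): name is "side" or "top"; returns a dict with "color" (400x640x3 uint8, red, green, blue), "camera_matrix" (3x3 intrinsics, pixels), "distortion" ([k1, k2, p1, p2, k3] as OpenCV has them; the pictures are not rectified), "origin" and "attitude" of the camera in the world. Camera axes: x right, y up, looking along -z (the intrinsics and any distortion apply to the point x, -y, -z); pixel columns grow to the right and rows downward; lengths in mm; the calibration is good to about 2 mm. A picture is of the moment at which its call begins. There is no depth.
- arm.job_done(): hands the job in, once; it reports no verdict.
Trained networks look in a picture, given as the dict that the camera call returned (one of the last four; its "shot" number tells which), for a name from the list of things; names that differ only in an ending like _2 or _b are one class to them, and where a whole thing is asked for, a point or a joint stands for the part that bears it (a point fixed in the world has none). Each returns a list of dicts, best first, with "conf" (0 to 1); they miss things now and then, are a little off and sometimes report something else, mostly with a low value. They report only what shows in the picture. A call takes as long as a camera call.
- arm.cut_out(label, picture): "pixels" (400x640 bool, what is visible of it) and "point" ([row, column] in pixels, amid what is visible of it).
The state is a dict: "t": time; "joint_pos": joint angles; "dq": joint speeds; "tau": joint torques, N m; "tool_pos": TCP position; "eef_rot": TCP orientation; "force": force on the tool from outside, world axes, zero at the start; "wrist_torque": the same for the moment, N m; "gripper_width": opening from 0.0 (shut) to 1.0 (fully open).
Only numpy, scipy, OpenCV 4.12 (cv2) and the standard library are available. Lean on these libraries where they do the work, as an engineer would, in place of code of your own. Each camera call takes 0.05 s, during which the arm holds its last target. There are 200 camera calls.

## Working session

There is one attempt and no reset: what is moved stays moved. The work goes in short steps, Python scripts to look and compute and a tool call to move; the robot and the scene stay as the last step left them, time stands still between calls to the robot, and variables do not carry over. Pictures are saved under pics/ and viewed, about 8 in all and at most 12, crops included, and the job is handed in when it is done.

Besides the shell and the picture viewer there is one more tool, called after ">>>" in YAML: its name, and indented under it one key for each argument. move_arm: Moves the arm, as the interface text tells. Its arguments: {"type":"object","properties":{"dp":{"type":"array","items":{"type":"array","items":{"type":"number"}}},"dr":{"type":"array","items":{"type":"array","items":{"type":"number"}}},"fingers":{"type":"number"}},"required":["dp","dr"]}

```bash
mkdir -p pics; ls; cat > h.py <<'E'
import numpy as np, cv2
from workcell import arm
def snap(n,tag):
    p=arm.capture(n); cv2.imwrite(f"pics/{tag}.png",p["color"][:,:,::-1]); return p
def ray(p,rc):
    d=np.array(p["distortion"],float)
    u=cv2.undistortPoints(np.array([[[rc[1],rc[0]]]],float),np.array(p["camera_matrix"],float),d)[0,0]
    A=np.array(p["attitude"]); v=A@np.array([u[0],-u[1],-1.]); return np.array(p["origin"],float),v/np.linalg.norm(v)
def proj(p,X):
    A=np.array(p["attitude"]); c=(np.atleast_2d(X)-np.array(p["origin"]))@A; c=c*[1,-1,-1]
    q,_=cv2.projectPoints(c,np.zeros(3),np.zeros(3),np.array(p["camera_matrix"],float),np.array(p["distortion"],float)); return q[:,0]
def tri(rs):
    M=0;b=0
    for o,v in rs:
        P=np.eye(3)-np.outer(v,v); M=M+P; b=b+P@o
    x=np.linalg.solve(M,b); return x,[np.linalg.norm((np.eye(3)-np.outer(v,v))@(x-o)) for o,v in rs]
def atz(r,z): o,v=r; return o+v*(z-o[2])/v[2]
E
cat > m1.py <<'E'
from h import *
ps={n:snap(n,n+"1") for n in("side","top")}
for n in ps: print(n,np.round(ps[n]["origin"]),np.round(ps[n]["attitude"],2).tolist())
for l in ["furnace","handle","thumb_pad","pawl_nose","wheel_centre","lever","drum","lid","crucible1_mid","crucible2_mid","jar_mid"]:
    r=[]
    for n in ps:
        try: c=arm.cut_out(l,ps[n])
        except Exception as e: print(l,e); continue
        for k in c[:2]: print(l,n,round(k["conf"],2),np.round(k["point"],1),k["pixels"].sum())
        if c: r.append(ray(ps[n],c[0]["point"]))
    if len(r)==2: x,e=tri(r); print("   ",np.round(x,1),np.round(e,1))
print(arm.get_obs())
E
python3 m1.py
```

```text
pics
side [467. 636. 898.] [[-0.99, 0.13, -0.1], [-0.17, -0.69, 0.7], [0.02, 0.71, 0.7]]
top [ 451.  -83. 1332.] [[0.03, 0.99, -0.1], [-1.0, 0.02, -0.01], [-0.0, 0.1, 1.0]]
furnace side 0.84 [225.3 319.5] 11240
furnace top 0.86 [207.1 316.3] 7710
    [556.3 -49.7 110.6] [8.3 8.3]
handle side 0.63 [279.2 290.8] 506
handle top 0.48 [187.2 221.9] 258
    [581.1 216.4 259.3] [5.4 5.4]
thumb_pad side 0.69 [252.1 336.8] 407
thumb_pad top 0.59 [215.7 259.1] 125
    [507.  113.6 224.4] [2.6 2.6]
pawl_nose side 0.46 [249.9 332.6] 136
pawl_nose top 0.51 [216.3 259.5] 71
    [510.5 112.  227.2] [2.8 2.8]
wheel_centre side 0.96 [221.8 317.6] 11370
wheel_centre top 0.69 [202.7 318.1] 7625
    [566.3 -55.5 116.1] [4.3 4.3]
lever side 0.92 [252.9 336.3] 345
lever top 0.61 [218.8 258.9] 131
    [502.9 114.2 222.2] [2.3 2.3]
drum side 0.76 [268.3 306.7] 1546
drum top 0.74 [189.7 237.4] 546
    [568.2 175.7 243.1] [14. 14.]
lid side 0.83 [179.1 323.9] 3115
lid top 0.74 [201.3 323.2] 2573
    [557.9 -73.  246. ] [3.4 3.4]
crucible1_mid top 0.53 [206.7 214.3] 138
crucible1_mid top 0.19 [217.5 258.6] 179
[... 399 characters left out ...]
        1.52300682e+00, -8.53989067e-02]), 'dq': array([-1.12442787e-04,  6.45680205e-04, -1.89034373e-04, -1.74346687e-04,
        4.50739723e-04, -2.09130643e-05]), 'tau': array([-3.93909913e-04, -5.69307303e+01, -5.00877535e+01, -2.77557501e-04,
        9.08488128e-04, -2.27073848e-06]), 'tool_pos': array([181.72789782, 571.82706365, 231.30308615]), 'eef_rot': array([[ 3.02926032e-01,  9.53014070e-01, -2.11155622e-05],
       [ 9.53014071e-01, -3.02926032e-01,  1.42864309e-05],
       [ 7.21871622e-06, -2.44511598e-05, -1.00000000e+00]]), 'force': array([0.36934072, 0.17634857, 0.37687219]), 'wrist_torque': array([ 0.00745474,  0.05368721, -0.01710235]), 'gripper_width': 1.00003902818691}
```

```bash
python3 - <<'E'
import cv2,numpy as np
a=cv2.imread("pics/side1.png")[130:400,200:440]; b=cv2.imread("pics/top1.png")[130:270,190:350]
a=cv2.resize(a,None,fx=2,fy=2,interpolation=3)[:540]; b=cv2.resize(b,None,fx=2,fy=2,interpolation=3)
c=np.zeros((540,800,3),np.uint8); c[:,:480]=a; c[:280,480:]=b; cv2.imwrite("pics/v1.png",c)
E
```

```text
(no output)
```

View pics/v1.png

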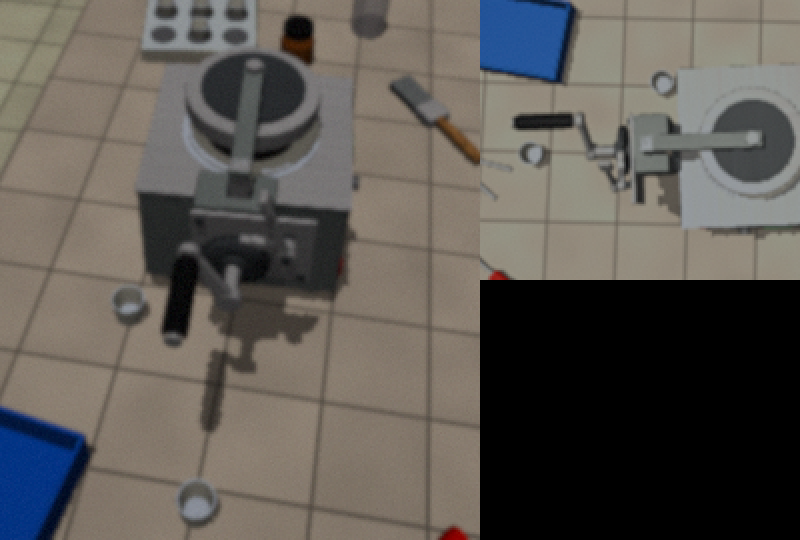

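The picture shows the side view with the handle around full-frame (290, 277), the wheel around (318, 258) and crucibles around (265, 281) and (298, 379). I'll zoom in on the pawl area.

```bash
python3 - <<'E'
import cv2,numpy as np
a=cv2.imread("pics/side1.png")[205:305,280:370]; b=cv2.imread("pics/top1.png")[175:235,200:290]; d=cv2.imread("pics/top1.png")[150:260,190:400]
a=cv2.resize(a,None,fx=5,fy=5,interpolation=2); b=cv2.resize(b,None,fx=3.8,fy=3.8,interpolation=2);d=cv2.resize(d,None,fx=1.6,fy=1.6,interpolation=2)
c=np.zeros((500,800,3),np.uint8); c[:500,:450]=a; c[:b.shape[0],455:455+b.shape[1]]=b; c[240:240+d.shape[0],455:455+d.shape[1]]=d
c=np.clip(c*1.6,0,255).astype(np.uint8)
cv2.imwrite("pics/v2.png",c)
E
```

```text
(no output)
```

View pics/v2.png

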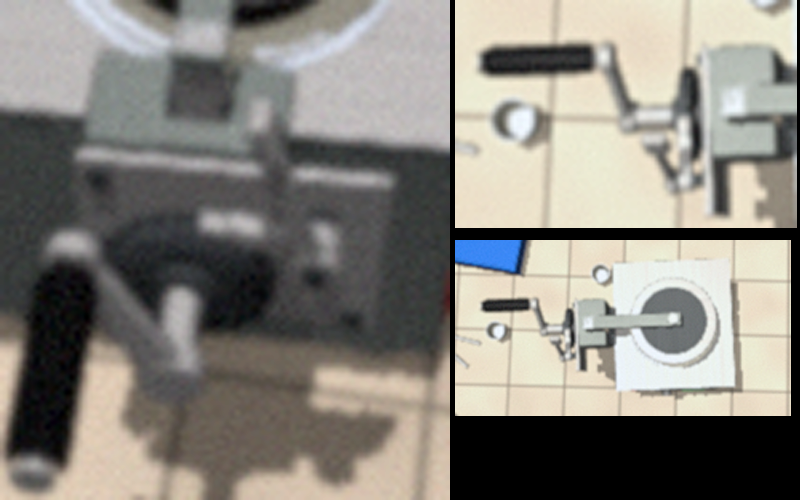

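```bash
cat > m2.py <<'E'
from h import *
p={n:arm.capture(n) for n in("side","top")}
def T(s,t): # (col,row)
    x,e=tri([ray(p["side"],s[::-1]),ray(p["top"],t[::-1])]); return np.round(x,1),np.round(e,1)
S=lambda u,v:(280+u/5,205+v/5)
Q=lambda u,v:(200+(u-455)/3.8,175+v/3.8)
print("pad",T(S(260,108),Q(652,146)))
print("handle in",T(S(75,262),Q(594,58)))
print("handle out",T(S(35,460),Q(482,61)))
print("armend(hub)",T(S(168,375),Q(628,122)))
R=lambda u,v:(190+(u-455)/1.6,150+(v-240)/1.6)
for q in [(615,262),(729,260),(736,386),(617,390)]: print("corner",np.round(atz(ray(p["top"],R(*q)[::-1]),190),1))
for n,(u,v) in dict(c1=(297,379),c2=(264,281)).items(): print(n,np.round(atz(ray(p["side"],(v,u)),18),1))
E
python3 m2.py
```

```text
pad (array([513.9, 119.2, 305.7]), array([3., 3.]))
handle in (array([577.4, 172.9, 266.5]), array([0.4, 0.4]))
handle out (array([573.6, 256.8, 264.3]), array([0.2, 0.2]))
armend(hub) (array([539.6, 162.7, 186.8]), array([3., 3.]))
corner [672.8  31.9 190. ]
corner [ 682.1 -186.1  190. ]
corner [ 442.8 -202.9  190. ]
corner [429.7  19.8 190. ]
c1 [551.9 295.6  18. ]
c2 [680.7  75.2  18. ]
```

>>> move_arm:
  dp:
    - [-0.0143,0.0276,-0.024]
    - [-0.0286,0.0552,-0.048]
    - [-0.0429,0.0828,-0.072]
    - [-0.0572,0.1104,-0.096]
    - [-0.0715,0.138,-0.12]
  dr:
    - [0,0,0.1216]
    - [0,0,0.2432]
    - [0,0,0.3648]
    - [0,0,0.4864]
    - [0,0,0.608]
  fingers: 0

```text
t: 1.72
tool_pos: [292.2, 460.7, 352.5]
eef_rot: [[0.796, 0.605, 0.0], [0.605, -0.796, 0.0], [0.0, -0.0, -1.0]]
force: [0.8, 0.2, -0.6]
gripper_width: 0.3
```

>>> move_arm:
  dp:
    - [0.005,0.039,0]
    - [0.01,0.078,0]
    - [0.015,0.117,0]
    - [0.02,0.156,0]
    - [0.0255,0.196,0]
  dr:
    - [0,0,0.1216]
    - [0,0,0.2432]
    - [0,0,0.3648]
    - [0,0,0.4864]
    - [0,0,0.608]

```text
t: 2.13
tool_pos: [432.2, 320.5, 351.7]
eef_rot: [[0.999, 0.041, 0.001], [0.041, -0.999, 0.0], [0.001, -0.0, -1.0]]
force: [0.4, 1.1, 0.6]
gripper_width: 0.005
```

```bash
cat >> m2.py <<'E'
print("rack top",T(S(200,30),Q(735,100)),"block corner",T(S(90,140),Q(703,55)))
p2=snap("side","s2")
for l in ["thumb_pad","lever","handle"]:
    for k in arm.cut_out(l,p2)[:2]: print(l,k["conf"],k["point"])
o=arm.get_obs();print(o["t"],o["tool_pos"],o["eef_rot"],o["force"])
E
python3 m2.py | tail -9
```

```text
c2 [680.7  75.2  18. ]
rack top (array([547.9,  64.1, 284.7]), array([0.5, 0.5])) block corner (array([586.2,  95.5, 244.5]), array([1.3, 1.3]))
thumb_pad 0.7 [249.8, 338.9]
lever 0.68 [247.7, 335.3]
handle 0.67 [278.3, 292.7]
handle 0.17 [378.5, 299.8]
2.4333 [430.72555197 322.53971821 351.35386501] [[ 9.98814795e-01  4.86719514e-02 -2.14718595e-04]
 [ 4.86720177e-02 -9.98814765e-01  3.15258879e-04]
 [-1.99119838e-04 -3.25336020e-04 -9.99999927e-01]] [ 0.07613739  1.73769046 -0.43578962]
```

```bash
python3 - <<'E'
from h import *
S=snap("side","s3");Tp=snap("top","t3")
for n,p in(("side",S),("top",Tp)):
    for l in("lever","thumb_pad"):
        k=arm.cut_out(l,p)[0]; m=k["pixels"]; r,c=np.where(m); print(n,l,k["conf"],"rows",r.min(),r.max(),"cols",c.min(),c.max())
        for rr in range(r.min(),r.max()+1,5): cc=c[r==rr]; print("  ",rr,cc.min(),cc.max()) if len(cc) else 0
    print("model pad, mid, stud",np.round(proj(p,[[514,119,306],[502,119,268],[490,119,229.5],[514,119,319],[490,128,229]]),1).tolist())
E
```

```text
side lever 0.84 rows 225 262 cols 321 347
   225 331 332
   230 329 335
   235 331 336
   240 333 338
   245 335 340
   250 321 346
   255 332 347
   260 338 347
side thumb_pad 0.65 rows 225 263 cols 320 347
   225 330 333
   230 329 336
   235 330 336
   240 332 338
   245 334 341
   250 320 346
   255 331 347
   260 338 347
model pad, mid, stud [[333.5, 226.7], [338.8, 240.5], [343.7, 253.7], [333.9, 222.0], [343.1, 257.4]]Traceback (most recent call last):
  File "<stdin>", line 5, in <module>
IndexError: list index out of range
```

>>> move_arm:
  dp:
    - [0.019,0.035,0]
    - [0.038,0.07,0]
    - [0.057,0.105,0]
    - [0.076,0.14,0]
    - [0.095,0.175,0]
  dr:
    - [0,0,0]
    - [0,0,0]
    - [0,0,0]
    - [0,0,0]
    - [0,0,0]

```text
t: 3.1
tool_pos: [534.7, 150.8, 351.5]
eef_rot: [[0.999, 0.049, 0.001], [0.049, -0.999, 0.0], [0.001, -0.0, -1.0]]
force: [0.7, 0.3, -0.4]
gripper_width: 0.0
```

>>> move_arm:
  dp:
    - [0.016,0.032,0]
    - [0.016,0.032,0.02]
    - [0.016,0.032,0.045]
    - [0.016,0.032,0.068]
    - [0.016,0.032,0.068]
  dr:
    - [0,0,0]
    - [0,0,0]
    - [0,0,0]
    - [0,0,0]
    - [0,0,0]

```text
t: 3.52
tool_pos: [549.4, 120.4, 277.5]
eef_rot: [[0.999, 0.047, -0.008], [0.047, -0.999, -0.001], [-0.008, 0.001, -1.0]]
force: [-1.6, -0.2, -1.5]
gripper_width: -0.0
```

```bash
python3 - <<'E'
from h import *
S=snap("side","s4");Tp=snap("top","t4")
o=arm.get_obs();print(o["t"],o["tool_pos"],o["force"],o["gripper_width"])
a=cv2.resize(S["color"][130:310,250:400],None,fx=3,fy=3,interpolation=2);b=cv2.resize(Tp["color"][150:250,200:310],None,fx=3,fy=3,interpolation=2)
c=np.zeros((540,790,3),np.uint8);c[:,:450]=a;c[:300,455:785]=b;cv2.imwrite("pics/v3.png",np.clip(c[:,:,::-1]*1.6,0,255))
E
```

```text
3.6167 [551.11722817 120.83015904 282.82896195] [ 0.29828746 -0.40065879  0.77282891] -0.0023953729666399653[ WARN:0@6.870] global loadsave.cpp:1063 imwrite_ Unsupported depth image for selected encoder is fallbacked to CV_8U.
```

View pics/v3.png

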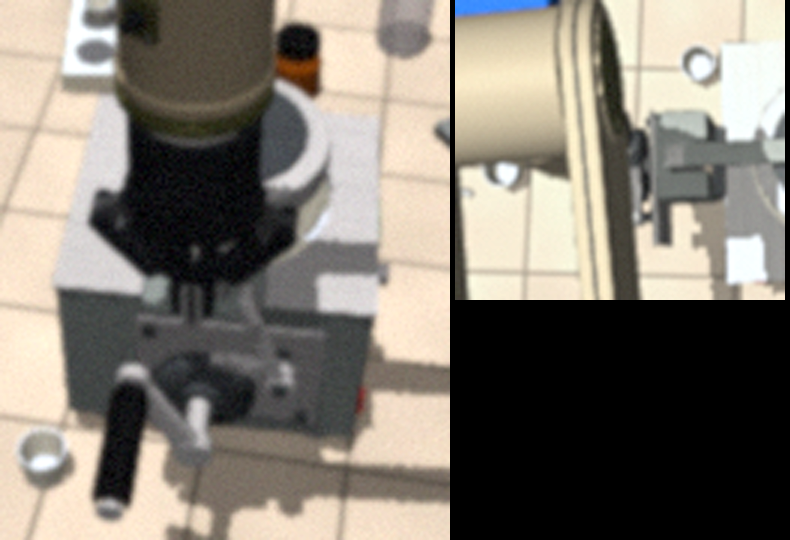

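>>> move_arm:
  dp:
    - [-0.01,0,0]
    - [-0.02,0,0]
    - [-0.03,0,0]
    - [-0.04,0,0]
    - [-0.045,0,0]
  dr:
    - [0,0,0]
    - [0,0,0]
    - [0,0,0]
    - [0,0,0]
    - [0,0,0]

```text
t: 4.03
tool_pos: [507.3, 118.9, 286.5]
eef_rot: [[0.999, 0.048, 0.005], [0.048, -0.999, 0.001], [0.005, -0.0, -1.0]]
force: [1.2, 0.2, 0.9]
gripper_width: 0.005
```

>>> move_arm:
  dp:
    - [-0.004,0,0]
    - [-0.008,0,0]
    - [-0.012,0,0]
    - [-0.012,0,0]
    - [-0.012,0,0]
  dr:
    - [0,0,0]
    - [0,0,0]
    - [0,0,0]
    - [0,0,0]
    - [0,0,0]

```text
t: 4.45
tool_pos: [494.7, 117.7, 283.3]
eef_rot: [[0.999, 0.047, -0.0], [0.047, -0.999, -0.0], [-0.0, 0.0, -1.0]]
force: [0.5, -0.4, 0.0]
gripper_width: -0.002
```

```bash
cat > m3.py <<'E'
from h import *
S=arm.capture("side")
k=arm.cut_out("lever",S)
o=arm.get_obs();print(o["t"],o["tool_pos"],o["force"])
for q in k[:1]:
    m=q["pixels"]; r,c=np.where(m); print(q["conf"],r.min(),r.max())
    for rr in range(r.min(),r.max()+1,4): cc=c[r==rr]; print("  ",rr,cc.min(),cc.max()) if len(cc) else 0
for a in(.3,0,-.15,-.3): print(a,np.round(proj(S,[[492+80*np.sin(a),119,226+80*np.cos(a)]]),1))
E
python3 m3.py
```

```text
4.55 [494.80586311 117.68398277 282.99284163] [0.60521317 1.0364253  0.18992851]
0.95 227 262
   227 354 354
   231 351 355
   235 350 354
   239 349 352
   243 347 351
   247 344 349
   251 321 348
   255 334 347
   259 338 347
0.3 [[332.6 227.8]]
0 [[345.2 228.3]]
-0.15 [[351.5 229.5]]
-0.3 [[357.7 231.3]]
```

>>> move_arm:
  dp:
    - [-0.002,0,0]
    - [-0.004,0,0]
    - [-0.006,0,0]
    - [-0.007,0,0]
    - [-0.007,0,0]
  dr:
    - [0,0,0]
    - [0,0,0]
    - [0,0,0]
    - [0,0,0]
    - [0,0,0]

```text
t: 4.97
tool_pos: [487.7, 117.4, 283.3]
eef_rot: [[0.999, 0.047, -0.0], [0.047, -0.999, -0.0], [-0.0, 0.0, -1.0]]
force: [0.6, 0.5, 0.4]
gripper_width: 0.001
```

```bash
python3 m3.py
```

```text
5.0667 [487.71474596 117.38480247 283.30796595] [ 0.1316399  -0.56868548 -0.19393229]
0.7 228 261
   228 357 359
   232 355 359
   236 354 358
   240 351 356
   244 348 353
   248 322 351
   252 324 348
   256 337 346
   260 340 346
0.3 [[332.6 227.8]]
0 [[345.2 228.3]]
-0.15 [[351.5 229.5]]
-0.3 [[357.7 231.3]]
```

>>> move_arm:
  dp:
    - [0.01,0,-0.005]
    - [0.012,0,-0.04]
    - [0.012,0,-0.075]
    - [0.035,-0.03,-0.075]
    - [0.06,-0.055,-0.075]
  dr:
    - [0,0,0]
    - [0,0,0]
    - [0,0,0]
    - [0,0,0]
    - [0,0,0]

```text
t: 5.48
tool_pos: [546.7, 175.7, 363.0]
eef_rot: [[0.999, 0.045, 0.007], [0.045, -0.999, 0.002], [0.007, -0.001, -1.0]]
force: [-0.5, -0.3, 0.1]
gripper_width: 0.002
```

>>> move_arm:
  dp:
    - [0.018,-0.026,0]
    - [0.031,-0.044,0]
    - [0.031,-0.044,0.02]
    - [0.031,-0.044,0.05]
    - [0.031,-0.044,0.06]
  dr:
    - [0,0,0]
    - [0,0,0]
    - [0,0,0]
    - [0,0,0]
    - [0,0,0]
  fingers: 0.0854

```text
t: 5.9
tool_pos: [572.8, 220.7, 293.4]
eef_rot: [[0.999, 0.048, -0.006], [0.048, -0.999, -0.002], [-0.006, 0.001, -1.0]]
force: [-0.2, 0.2, -1.2]
gripper_width: 0.71
```

```bash
python3 - <<'E'
from h import *
S=snap("side","s5")
o=arm.get_obs();print(o["t"],o["tool_pos"],o["force"],o["gripper_width"])
for l in("handle","lever"):
    for k in arm.cut_out(l,S)[:1]:
        r,c=np.where(k["pixels"]); print(l,k["conf"],k["point"],r.min(),r.max(),c.min(),c.max(),c[r==r.min()].mean())
tp=np.array(o["tool_pos"])
print("tcp px",proj(S,[tp,[575.5,215,265.5]]))
a=cv2.resize(S["color"][170:320,240:380],None,fx=4,fy=4,interpolation=2)
cv2.imwrite("pics/v4.png",np.clip(a[:,:,::-1]*1.5,0,255).astype(np.uint8))
E
```

```text
5.95 [572.0823983 220.157194  292.3175685] [-0.16849542 -0.99939764 -2.44853177] 0.7928998929594006
handle 0.92 [280.1, 290.3] 258 298 280 298 292.5
lever 0.66 [251.1, 343.6] 227 262 329 360 358.0
tcp px [[291.87681013 270.33459976]
 [290.98760255 276.46697894]]
```

View pics/v4.png

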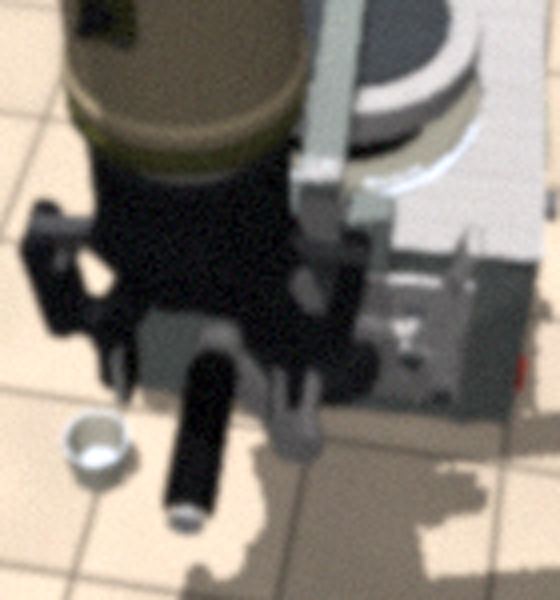

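The open fingertips sit at crop (122, 390) and (300, 385), straddling the handle at (208, 400). The lever leans to the free side at (465, 240).

>>> move_arm:
  dp:
    - [0,0,0.02]
    - [0,0,0.04]
    - [0,0,0.053]
    - [0,0,0.053]
    - [0,0,0.053]
  dr:
    - [0,0,0]
    - [0,0,0]
    - [0,0,0]
    - [0,0,0]
    - [0,0,0]

```text
t: 6.47
tool_pos: [574.1, 220.4, 246.0]
eef_rot: [[0.999, 0.047, -0.0], [0.047, -0.999, -0.0], [-0.0, 0.0, -1.0]]
force: [-0.4, 0.4, 0.5]
gripper_width: 1.003
```

>>> move_arm:
  dp:
    - [0,0,0]
    - [0,0,0]
    - [0,0,0]
    - [0,0,0]
    - [0,0,0]
  dr:
    - [0,0,0]
    - [0,0,0]
    - [0,0,0]
    - [0,0,0]
    - [0,0,0]
  fingers: 0.016

```text
t: 6.88
tool_pos: [574.5, 220.7, 245.9]
eef_rot: [[0.999, 0.047, 0.001], [0.047, -0.999, 0.0], [0.001, -0.0, -1.0]]
force: [9.0, 1.3, 0.1]
gripper_width: 0.304
```

>>> move_arm:
  dp:
    - [0,0,0]
    - [0,0,0]
    - [0,0,0]
    - [0,0,0]
    - [0,0,0]
  dr:
    - [0,0,0]
    - [0,0,0]
    - [0,0,0]
    - [0,0,0]
    - [0,0,0]

```text
t: 7.3
tool_pos: [575.4, 220.7, 246.1]
eef_rot: [[0.999, 0.047, 0.003], [0.047, -0.999, 0.001], [0.003, -0.0, -1.0]]
force: [5.0, 0.9, 0.3]
gripper_width: 0.256
```

```bash
cat > m4.py <<'E'
from h import *
o=arm.get_obs();print(o["t"],np.round(o["tool_pos"],2),np.round(o["force"],2),np.round(o["wrist_torque"],2),o["gripper_width"])
S=arm.capture("side")
for l in("handle","lever","lid"):
    for k in arm.cut_out(l,S)[:1]:
        r,c=np.where(k["pixels"]); print(l,k["conf"],k["point"],r.min(),r.max(),c.min(),c.max(),c[r==r.min()].mean())
E
python3 m4.py
```

```text
7.3 [575.38 220.69 246.07] [5.02 0.87 0.28] [ 0.11 -0.82  0.16] 0.25603686620489163
handle 0.64 [287.6, 289.4] 266 298 281 295 288.0
lever 0.72 [251.3, 344.6] 227 261 321 360 358.0
lid 0.86 [191.8, 332.7] 175 229 313 359 356.5
```

>>> move_arm:
  dp:
    - [0.0029,0,0.0013]
    - [0.0058,0,0.0027]
    - [0.0086,0,0.0042]
    - [0.0114,0,0.0058]
    - [0.0134,0,0.0071]
  dr:
    - [0,0,0]
    - [0,0,0]
    - [0,0,0]
    - [0,0,0]
    - [0,0,0]

```text
t: 7.92
tool_pos: [587.6, 221.4, 237.9]
eef_rot: [[0.999, 0.047, -0.001], [0.047, -0.999, 0.0], [-0.001, -0.0, -1.0]]
force: [-3.9, 0.6, 3.2]
gripper_width: 0.26
```

>>> move_arm:
  dp:
    - [0,0,0]
    - [0,0,0]
    - [0,0,0]
    - [0,0,0]
    - [0,0,0]
  dr:
    - [0,0,0]
    - [0,0,0]
    - [0,0,0]
    - [0,0,0]
    - [0,0,0]

```text
t: 8.33
tool_pos: [587.3, 221.4, 238.1]
eef_rot: [[0.999, 0.047, -0.0], [0.047, -0.999, 0.0], [-0.0, -0.0, -1.0]]
force: [-4.0, 2.1, 4.0]
gripper_width: 0.258
```

```bash
cat >> m4.py <<'E'
import sys
if len(sys.argv)>1:
    a=cv2.resize(S["color"][205:305,280:380],None,fx=5,fy=5,interpolation=2)
    cv2.imwrite(f"pics/{sys.argv[1]}.png",np.clip(a[:,:,::-1]*1.5,0,255).astype(np.uint8))
E
python3 m4.py v5
```

```text
8.3333 [587.32 221.37 238.12] [-3.97  2.12  4.01] [0.31 0.54 0.11] 0.25757402807359303
handle 0.69 [286.8, 280.3] 269 299 275 288 282.0
lever 0.69 [191.6, 328.5] 178 229 306 358 354.0
lid 0.59 [190.0, 329.5] 178 229 305 358 353.0
```

View pics/v5.png

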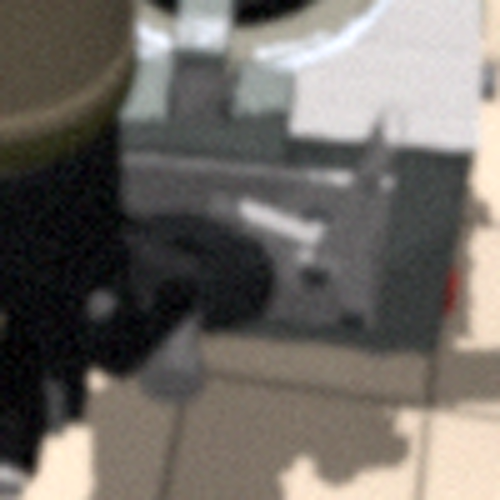

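The pawl's white bar is now tilted, nose up at crop (245, 208), clear of the wheel. The load of about 5 N is on the crank. I'll start lowering.

>>> move_arm:
  dp:
    - [-0.0055,0,-0.0033]
    - [-0.0127,0,-0.0068]
    - [-0.0202,0,-0.0095]
    - [-0.0279,0,-0.0115]
    - [-0.0359,0,-0.0127]
  dr:
    - [0,0,0]
    - [0,0,0]
    - [0,0,0]
    - [0,0,0]
    - [0,0,0]

```text
t: 8.95
tool_pos: [553.0, 219.5, 253.8]
eef_rot: [[0.999, 0.047, 0.005], [0.047, -0.999, 0.001], [0.006, -0.001, -1.0]]
force: [-2.0, -0.6, 14.7]
gripper_width: 0.259
```

>>> move_arm:
  dp:
    - [0,0,0]
    - [0,0,0]
    - [0,0,0]
    - [0,0,0]
    - [0,0,0]
  dr:
    - [0,0,0]
    - [0,0,0]
    - [0,0,0]
    - [0,0,0]
    - [0,0,0]

```text
t: 9.37
tool_pos: [553.0, 219.4, 253.8]
eef_rot: [[0.999, 0.047, 0.005], [0.047, -0.999, 0.001], [0.005, -0.001, -1.0]]
force: [-3.7, -0.7, 12.9]
gripper_width: 0.257
```

```bash
python3 m4.py
```

```text
9.3667 [553.04 219.42 253.83] [-3.66 -0.69 12.94] [-0.07  0.59  0.1 ] 0.25705782123960774
handle 0.89 [281.5, 304.9] 265 296 295 307 302.0
lever 0.62 [246.1, 349.6] 227 261 331 360 358.0
lid 0.85 [187.3, 342.5] 175 206 331 358 355.0
```

>>> move_arm:
  dp:
    - [-0.0058,0,-0.0032]
    - [-0.0138,0,-0.0036]
    - [-0.0218,0,-0.0032]
    - [-0.0297,0,-0.002]
    - [-0.0374,0,0]
  dr:
    - [0,0,0]
    - [0,0,0]
    - [0,0,0]
    - [0,0,0]
    - [0,0,0]

```text
t: 9.98
tool_pos: [513.6, 217.0, 251.8]
eef_rot: [[0.999, 0.047, 0.0], [0.047, -0.999, -0.001], [0.0, 0.001, -1.0]]
force: [-9.1, -4.3, 9.2]
gripper_width: 0.256
```

>>> move_arm:
  dp:
    - [0,0,0]
    - [0,0,0]
    - [0,0,0]
    - [0,0,0]
    - [0,0,0]
  dr:
    - [0,0,0]
    - [0,0,0]
    - [0,0,0]
    - [0,0,0]
    - [0,0,0]

```text
t: 10.4
tool_pos: [513.4, 217.0, 251.7]
eef_rot: [[0.999, 0.047, -0.001], [0.047, -0.999, -0.001], [-0.001, 0.001, -1.0]]
force: [-10.7, -3.2, 10.8]
gripper_width: 0.257
```

```bash
python3 m4.py
```

```text
10.4 [513.35 216.98 251.68] [-10.74  -3.24  10.77] [-0.58  1.58  0.07] 0.2569563323969231
handle 0.66 [286.0, 324.8] 268 300 317 331 323.0
lever 0.44 [239.0, 355.0] 228 245 351 360 357.5
lid 0.45 [183.2, 299.1] 171 198 293 299 298.0
```

>>> move_arm:
  dp:
    - [-0.0079,0,0.0014]
    - [-0.0151,0,0.0049]
    - [-0.0185,0,0.0069]
    - [-0.0219,0,0.0091]
    - [-0.0232,0,0.01]
  dr:
    - [0,0,0]
    - [0,0,0]
    - [0,0,0]
    - [0,0,0]
    - [0,0,0]

```text
t: 11.02
tool_pos: [488.9, 215.3, 239.2]
eef_rot: [[0.999, 0.047, -0.005], [0.047, -0.999, -0.003], [-0.005, 0.003, -1.0]]
force: [-8.0, -4.4, 2.0]
gripper_width: 0.255
```

>>> move_arm:
  dp:
    - [0,0,0]
    - [0,0,0]
    - [0,0,0]
    - [0,0,0]
    - [0,0,0]
  dr:
    - [0,0,0]
    - [0,0,0]
    - [0,0,0]
    - [0,0,0]
    - [0,0,0]

```text
t: 11.43
tool_pos: [489.0, 215.3, 239.3]
eef_rot: [[0.999, 0.047, -0.005], [0.047, -0.999, -0.003], [-0.005, 0.003, -1.0]]
force: [-10.0, -3.7, 2.4]
gripper_width: 0.26
```

```bash
python3 m4.py
```

```text
11.4333 [489.03 215.34 239.3 ] [-9.97 -3.75  2.41] [-0.62  1.54  0.01] 0.26000622314532446
handle 0.89 [291.5, 338.6] 274 304 330 344 338.5
lid 0.67 [184.9, 306.4] 164 210 293 316 312.0
```

>>> move_arm:
  dp:
    - [-0.0008,0,0.0006]
    - [-0.0016,0,0.0012]
    - [-0.0023,0,0.0019]
    - [-0.0023,0,0.0019]
    - [-0.0023,0,0.0019]
  dr:
    - [0,0,0]
    - [0,0,0]
    - [0,0,0]
    - [0,0,0]
    - [0,0,0]

```text
t: 12.05
tool_pos: [486.7, 215.2, 237.4]
eef_rot: [[0.999, 0.047, -0.005], [0.047, -0.999, -0.003], [-0.005, 0.003, -1.0]]
force: [-10.0, -3.8, 2.6]
gripper_width: 0.259
```

>>> move_arm:
  dp:
    - [-0.0008,0,0.0006]
    - [-0.0015,0,0.0013]
    - [-0.0023,0,0.002]
    - [-0.0023,0,0.002]
    - [-0.0023,0,0.002]
  dr:
    - [0,0,0]
    - [0,0,0]
    - [0,0,0]
    - [0,0,0]
    - [0,0,0]

```text
t: 12.47
tool_pos: [484.3, 215.1, 235.3]
eef_rot: [[0.999, 0.047, -0.005], [0.047, -0.999, -0.003], [-0.005, 0.003, -1.0]]
force: [-10.7, -4.1, 2.0]
gripper_width: 0.258
```

>>> move_arm:
  dp:
    - [-0.0007,0,0.0007]
    - [-0.0015,0,0.0014]
    - [-0.0022,0,0.0021]
    - [-0.0022,0,0.0021]
    - [-0.0022,0,0.0021]
  dr:
    - [0,0,0]
    - [0,0,0]
    - [0,0,0]
    - [0,0,0]
    - [0,0,0]

```text
t: 12.88
tool_pos: [481.9, 214.9, 233.2]
eef_rot: [[0.999, 0.047, -0.006], [0.047, -0.999, -0.003], [-0.006, 0.003, -1.0]]
force: [-11.2, -4.5, 2.4]
gripper_width: 0.255
```

>>> move_arm:
  dp:
    - [-0.0007,0,0.0007]
    - [-0.0014,0,0.0014]
    - [-0.0021,0,0.0021]
    - [-0.0021,0,0.0021]
    - [-0.0021,0,0.0021]
  dr:
    - [0,0,0]
    - [0,0,0]
    - [0,0,0]
    - [0,0,0]
    - [0,0,0]

```text
t: 13.3
tool_pos: [479.7, 214.8, 230.9]
eef_rot: [[0.999, 0.047, -0.006], [0.047, -0.999, -0.003], [-0.006, 0.003, -1.0]]
force: [-11.1, -4.2, 1.4]
gripper_width: 0.259
```

>>> move_arm:
  dp:
    - [-0.0007,0,0.0007]
    - [-0.0014,0,0.0015]
    - [-0.002,0,0.0022]
    - [-0.002,0,0.0022]
    - [-0.002,0,0.0022]
  dr:
    - [0,0,0]
    - [0,0,0]
    - [0,0,0]
    - [0,0,0]
    - [0,0,0]

```text
t: 13.72
tool_pos: [477.6, 214.6, 228.6]
eef_rot: [[0.999, 0.047, -0.006], [0.047, -0.999, -0.003], [-0.006, 0.003, -1.0]]
force: [-11.6, -4.0, 1.5]
gripper_width: 0.257
```

>>> move_arm:
  dp:
    - [-0.0007,0,0.0007]
    - [-0.0013,0,0.0015]
    - [-0.0019,0,0.0023]
    - [-0.0019,0,0.0023]
    - [-0.0019,0,0.0023]
  dr:
    - [0,0,0]
    - [0,0,0]
    - [0,0,0]
    - [0,0,0]
    - [0,0,0]

```text
t: 14.13
tool_pos: [475.6, 214.5, 226.2]
eef_rot: [[0.999, 0.047, -0.007], [0.047, -0.999, -0.003], [-0.007, 0.003, -1.0]]
force: [-11.8, -4.3, 1.1]
gripper_width: 0.26
```

>>> move_arm:
  dp:
    - [-0.0006,0,0.0008]
    - [-0.0012,0,0.0016]
    - [-0.0018,0,0.0024]
    - [-0.0018,0,0.0024]
    - [-0.0018,0,0.0024]
  dr:
    - [0,0,0]
    - [0,0,0]
    - [0,0,0]
    - [0,0,0]
    - [0,0,0]

```text
t: 14.55
tool_pos: [473.6, 214.4, 223.7]
eef_rot: [[0.999, 0.047, -0.007], [0.047, -0.999, -0.003], [-0.007, 0.003, -1.0]]
force: [-12.8, -4.9, 0.9]
gripper_width: 0.258
```

>>> move_arm:
  dp:
    - [-0.0006,0,0.0008]
    - [-0.0012,0,0.0016]
    - [-0.0017,0,0.0024]
    - [-0.0017,0,0.0024]
    - [-0.0017,0,0.0024]
  dr:
    - [0,0,0]
    - [0,0,0]
    - [0,0,0]
    - [0,0,0]
    - [0,0,0]

```text
t: 14.97
tool_pos: [471.8, 214.3, 221.1]
eef_rot: [[0.999, 0.047, -0.007], [0.047, -0.999, -0.004], [-0.008, 0.003, -1.0]]
force: [-12.9, -5.4, 0.5]
gripper_width: 0.261
```

>>> move_arm:
  dp:
    - [-0.0007,0,0.0007]
    - [-0.0014,0,0.0015]
    - [-0.002,0,0.0023]
    - [-0.002,0,0.0023]
    - [-0.002,0,0.0023]
  dr:
    - [0,0,0]
    - [0,0,0]
    - [0,0,0]
    - [0,0,0]
    - [0,0,0]

```text
t: 15.38
tool_pos: [470.1, 214.2, 218.7]
eef_rot: [[0.999, 0.047, -0.007], [0.046, -0.999, -0.004], [-0.007, 0.003, -1.0]]
force: [-10.4, -4.4, -0.8]
gripper_width: 0.26
```

>>> move_arm:
  dp:
    - [-0.0006,0,0.0008]
    - [-0.0012,0,0.0016]
    - [-0.0018,0,0.0024]
    - [-0.0018,0,0.0024]
    - [-0.0018,0,0.0024]
  dr:
    - [0,0,0]
    - [0,0,0]
    - [0,0,0]
    - [0,0,0]
    - [0,0,0]

```text
t: 15.8
tool_pos: [468.5, 214.0, 216.1]
eef_rot: [[0.999, 0.046, -0.006], [0.046, -0.999, -0.004], [-0.007, 0.003, -1.0]]
force: [-8.6, -4.0, -2.8]
gripper_width: 0.255
```

```bash
python3 - <<'E'
from h import *
o=arm.get_obs();print(o["t"],o["tool_pos"],o["force"])
S=snap("side","s6");a=cv2.resize(S["color"][130:310,270:400],None,fx=3.3,fy=3.3,interpolation=2)
cv2.imwrite("pics/v6.png",np.clip(a[:,:,::-1]*1.5,0,255).astype(np.uint8))
E
```

```text
15.8 [468.46478985 214.01816599 216.1494059 ] [-8.61329534 -4.01818288 -2.78404218]
```

View pics/v6.png

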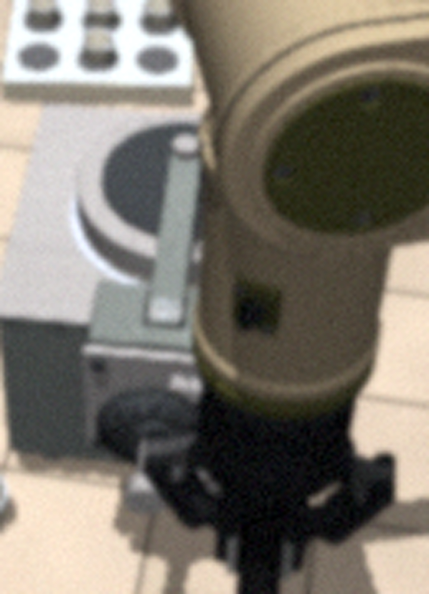

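>>> move_arm:
  dp:
    - [-0.0005,0,0.0009]
    - [-0.001,0,0.0018]
    - [-0.0015,0,0.0026]
    - [-0.0015,0,0.0026]
    - [-0.0015,0,0.0026]
  dr:
    - [0,0,0]
    - [0,0,0]
    - [0,0,0]
    - [0,0,0]
    - [0,0,0]

```text
t: 16.27
tool_pos: [466.9, 213.9, 213.4]
eef_rot: [[0.999, 0.046, -0.007], [0.046, -0.999, -0.004], [-0.007, 0.003, -1.0]]
force: [-7.6, -4.3, -3.5]
gripper_width: 0.263
```

>>> move_arm:
  dp:
    - [-0.0003,0,0.0006]
    - [-0.0007,0,0.0012]
    - [-0.001,0,0.0018]
    - [-0.001,0,0.0018]
    - [-0.001,0,0.0018]
  dr:
    - [0,0,0]
    - [0,0,0]
    - [0,0,0]
    - [0,0,0]
    - [0,0,0]

```text
t: 16.68
tool_pos: [466.0, 213.9, 211.6]
eef_rot: [[0.999, 0.046, -0.006], [0.046, -0.999, -0.004], [-0.007, 0.003, -1.0]]
force: [-7.6, -4.7, -4.0]
gripper_width: 0.255
```

>>> move_arm:
  dp:
    - [-0.0003,0,0.0006]
    - [-0.0006,0,0.0012]
    - [-0.0009,0,0.0018]
    - [-0.0009,0,0.0018]
    - [-0.0009,0,0.0018]
  dr:
    - [0,0,0]
    - [0,0,0]
    - [0,0,0]
    - [0,0,0]
    - [0,0,0]

```text
t: 17.1
tool_pos: [465.1, 213.8, 209.9]
eef_rot: [[0.999, 0.046, -0.006], [0.046, -0.999, -0.004], [-0.006, 0.004, -1.0]]
force: [-8.5, -4.7, -2.9]
gripper_width: 0.259
```

>>> move_arm:
  dp:
    - [-0.0003,0,0.0006]
    - [-0.0006,0,0.0012]
    - [-0.0008,0,0.0018]
    - [-0.0008,0,0.0018]
    - [-0.0008,0,0.0018]
  dr:
    - [0,0,0]
    - [0,0,0]
    - [0,0,0]
    - [0,0,0]
    - [0,0,0]

```text
t: 17.52
tool_pos: [464.8, 213.8, 209.0]
eef_rot: [[0.999, 0.046, -0.005], [0.046, -0.999, -0.004], [-0.005, 0.003, -1.0]]
force: [-8.3, -6.1, 0.5]
gripper_width: 0.255
```

>>> move_arm:
  dp:
    - [-0.0001,0,0.0003]
    - [-0.0002,0,0.0005]
    - [-0.0003,0,0.0008]
    - [-0.0003,0,0.0008]
    - [-0.0003,0,0.0008]
  dr:
    - [0,0,0]
    - [0,0,0]
    - [0,0,0]
    - [0,0,0]
    - [0,0,0]

```text
t: 17.93
tool_pos: [464.7, 213.9, 208.7]
eef_rot: [[0.999, 0.046, -0.004], [0.046, -0.999, -0.003], [-0.004, 0.003, -1.0]]
force: [-9.0, -4.6, 2.9]
gripper_width: 0.261
```

>>> move_arm:
  dp:
    - [-0.0001,0,0.0002]
    - [-0.0002,0,0.0004]
    - [-0.0002,0,0.0004]
    - [-0.0002,0,0.0004]
    - [-0.0002,0,0.0004]
  dr:
    - [0,0,0]
    - [0,0,0]
    - [0,0,0]
    - [0,0,0]
    - [0,0,0]

```text
t: 18.35
tool_pos: [464.7, 213.9, 208.6]
eef_rot: [[0.999, 0.046, -0.004], [0.046, -0.999, -0.003], [-0.004, 0.003, -1.0]]
force: [-8.9, -6.2, 4.9]
gripper_width: 0.256
```

```bash
python3 -c "
from h import *
o=arm.get_obs();print(o['t'],o['tool_pos'],o['force'],o['wrist_torque'])"
```

```text
18.35 [464.72011334 213.89293734 208.55308981] [-8.85253237 -6.22927842  4.93826092] [-0.85767948  1.44177415  0.09528405]
```

>>> move_arm:
  dp:
    - [0,0,0]
    - [0,0,0]
    - [0,0,0]
    - [0,0,0]
    - [0,0,0]
  dr:
    - [0,0,0]
    - [0,0,0]
    - [0,0,0]
    - [0,0,0]
    - [0,0,0]
  fingers: 0.06

```text
t: 18.77
tool_pos: [466.5, 215.5, 209.6]
eef_rot: [[0.999, 0.047, 0.0], [0.047, -0.999, 0.0], [0.0, -0.0, -1.0]]
force: [0.3, -0.5, -0.4]
gripper_width: 0.702
```

>>> move_arm:
  dp:
    - [0,0,-0.01]
    - [0,0,-0.03]
    - [0,0,-0.06]
    - [0,0,-0.09]
    - [0,0,-0.12]
  dr:
    - [0,0,0]
    - [0,0,0]
    - [0,0,0]
    - [0,0,0]
    - [0,0,0]

```text
t: 19.18
tool_pos: [466.2, 215.4, 331.7]
eef_rot: [[0.999, 0.047, 0.0], [0.047, -0.999, 0.0], [0.0, -0.0, -1.0]]
force: [0.2, -0.6, -0.1]
gripper_width: 0.705
```

>>> move_arm:
  dp:
    - [-0.02,-0.03,0]
    - [-0.04,-0.06,0]
    - [-0.06,-0.09,0]
    - [-0.08,-0.12,0]
    - [-0.08,-0.12,0]
  dr:
    - [0,0,0]
    - [0,0,0]
    - [0,0,0]
    - [0,0,0]
    - [0,0,0]

```text
t: 19.6
tool_pos: [377.4, 335.9, 330.8]
eef_rot: [[0.999, 0.052, -0.0], [0.052, -0.999, 0.003], [-0.0, -0.003, -1.0]]
force: [1.1, -0.1, -0.6]
gripper_width: 0.705
```

```bash
python3 m3.py; python3 - <<'E'
from h import *
S=snap("side","s7");Tp=snap("top","t7")
a=cv2.resize(S["color"][130:400,230:400],None,fx=2,fy=2,interpolation=2);b=cv2.resize(Tp["color"][150:260,190:400],None,fx=2,fy=2,interpolation=2)
c=np.zeros((540,770,3),np.uint8);c[:,:340]=a;c[:220,345:765]=b
cv2.imwrite("pics/v7.png",np.clip(c[:,:,::-1]*1.5,0,255).astype(np.uint8))
for n,rc in dict(c1=None,).items(): pass
for k in arm.cut_out("crucible1_mid",S)[:3]: print(k["conf"],k["point"])
E
```

```text
19.7 [380.12294117 332.58607279 330.43312605] [ 0.05155289 -0.03725223  0.88270012]
0.94 227 262
   227 357 359
   231 354 360
   235 352 359
   239 351 356
   243 348 354
   247 322 352
   251 328 349
   255 336 347
   259 338 347
0.3 [[332.6 227.8]]
0 [[345.2 228.3]]
-0.15 [[351.5 229.5]]
-0.3 [[357.7 231.3]]
0.67 [281.5, 263.5]
0.65 [380.7, 299.9]
```

View pics/v7.png

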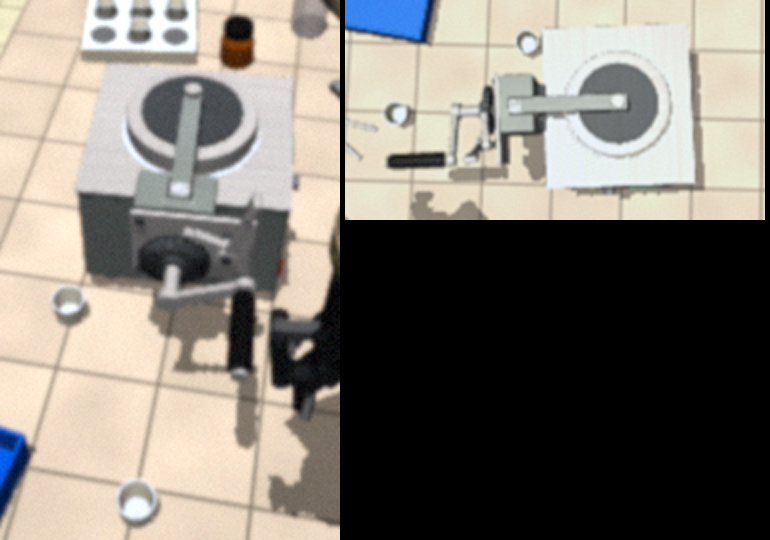

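The lid rests on its ring at crop (190, 125) and the crank is released at (240, 330). The lever is on the free side, the gripper is clear, and the crucibles and jar have not moved. I'll hand the job in.

```bash
python3 -c "
from workcell import arm
print(arm.job_done())"
```

```text
the job is handed in; nothing more can be done
None
```

The furnace is shut and the job is handed in, at about 20 s of the 69 s allowed. No verdict was reported.

**What I did**
- I pushed the thumb lever to its free side.
- I gripped the crank handle and wound it up about 14 mm. The pawl sprang clear and about 5.5 N of load came onto the crank.
- I lowered the crank in small steps. The pull stayed near 6.5–7 N, then faded through 3 and 1 to about −0.7 N as the gasket took the weight.
- Only then did I open the fingers and back away.

**Last checks**
- **Lid:** it is down on its ring in the last pictures. The wrist force fell to about zero once the fingers opened.
- **Lever:** it still leans to the free side, about 0.58 rad by the camera.
- **Bench:** both crucibles are within about 2 pixels of where they started, and the jar looks unmoved.

**What disagreed**
- The seat was at about −1.13 rad crank angle by my arc fit, roughly −5 mm of lid height. That is the lower edge of the stated range.
- My first estimate of the crank angle, from the cameras, was about 0.1 rad off. The fit to the crank's motion corrected it.
- During lowering there was a steady sideways force on the handle of about 6–13 N, which stayed well inside the limits.

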